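# Roll the round bar onto the soapstone line

### The arm

A 6-joint arm with a two-finger parallel gripper is mounted at the origin on a cart in front of the work surface, level with it; the furniture and walls round the work are solid. World frame = base frame: x ahead of the robot, y to its left, z up, the work surface at z = 0. Lengths are in m, angles in rad, forces in N, time in s.
With the tool pointing down it reaches from about 0.35 to 0.85 m from the base axis. Payload 8.1 kg.
Tool frame: the origin (TCP) lies on the centre line of the jaws, within the pads' length; the fingertips stand 17 mm ahead of it and the grasp point (between the pads) lies 2 mm behind it; z points along the fingers, y is the line along which they close (so a half turn about z gives the same grasp; the last joint's range is limited). The gripper opens to 93 mm and grips with 3 to 60 N. Pads are 15 mm wide; open, the fingers measure 128 mm over their backs; the gripper's body (75 mm by 188 mm) begins 65 mm behind the grasp point.
Start: joints at [1.176, 0.13, 1.488, -0, 1.523, -0.085], TCP at [0.183, 0.571, 0.236] pointing down, gripper open.
Joint ranges: [-2.96, 2.96], [-0.89, 2.26], [0.02, 2.5], [-1.34, 4.48], [0, 2.73], [-2.66, 2.66]. Speed limits (rad/s): [2.39, 2.39, 2.79, 3.14, 3.14, 3.14].

### API

Orientations are given as a rotation vector (axis times angle).
In Python, from plant import robot, optics, close_job, models gives the robot as it stands.
- The arm moves only by the shell command python3 -m inch 'ROWS' [OPENING] [FORCE]. ROWS is a JSON object of lists of equal length, an entry for each row: "travel": the shift along the tool's x, y, z in m, a list of three; "spin": the turn about the tool's z in rad. In form: {"travel": [[x, y, z], ...], "spin": [spin, ...]}. A call has 1 to 10 rows; each row is the pose to reach, as a shift and turn from the pose commanded when the call began, along the tool's axes at that moment; what a row does not reach only later rows make up. A row lasts 1/12 s, in which the tool goes at most 41.7 mm and 7.16 degrees, less where a joint would pass 70% of its speed; a pose out of reach is approached as far as the arm can. A call with a gripper value outside its range is refused whole. OPENING is the closure, from 0 (fully open) to 1 (shut), set as the call begins (- or left out, the last holds). The fingers move at their own pace and stop on an object; FORCE is the grip in N (left out, the last holds). Time passes only in rows, so rows that repeat a pose let the fingers close. It gives the time, the measured TCP pose, the force, the opening and the grip force at its end, in the units of the state.
- robot.read_state(): the state, without advancing time (a new reading comes with each control period).
- optics.read_camera(name): name is "scene" or "top" or "wrist"; returns (picture, depth): 400x640x3 uint8, red, green, blue; 400x640 float32, m along the optical axis (not along the pixel's ray), 0 where there is no reading.
- optics.camera_info(name): a dict with "camera_matrix" (3x3 intrinsics, pixels), "view" (4x4, takes a point from world to camera coordinates). Camera axes: x right, y down, z forward; pixel columns grow to the right and rows downward; lengths in m; the calibration is good to about 2 mm. A picture is of the moment at which its call begins: read the wrist's pose just before it. camera_info takes no time and is no camera call; for the wrist camera it gives the pose at the moment of the call.
- close_job(): hands the job in; it is judged then, once.
Trained networks look in the newest picture that a camera, given by its name, has taken for a name from the list of things; names that differ only in an ending like _2 or _b are one class to them, and where a whole thing is asked for, a point or a joint stands for the part that bears it (a point fixed in the world has none). Each returns a list of dicts, best first, with "p" (0 to 1); they miss things now and then, are a little off and sometimes report something else, mostly with a low value. They report only what shows in the picture. A call takes as long as a camera call.
- models.look_for(camera, name): "centre" ([x, y, z] in m, in world coordinates, good to about 4 mm: the middle of the surface that is visible of it).
- models.masks_of(camera, name): "region" (400x640 bool, what is visible of it).
The state is a dict: "t": time; "q": joint angles; "dq": joint speeds; "joint_torque": joint torques, N m; "tool_pos": TCP position; "orientation": TCP orientation; "force": force on the tool from outside, world axes, zero at the start; "wrist_torque": the same for the moment, N m; "opening": finger opening in m; "gripper_force": force on a finger pad.
Only numpy, scipy, OpenCV 4.12 (cv2) and the standard library are available. Lean on these libraries where they do the work, as an engineer would, in place of code of your own. Each camera call takes 0.05 s, during which the arm holds its last target. There are 200 camera calls.

### The job

Two round steel bars lie against the square stop bar on the base plate. With the fingertips, roll the longer one away from the stop over the plate until it lies accurately centred over the white line and along it, ready to be tacked there; do not grip or lift it. Leave the shorter bar against the stop and the other things where they are.

Things in the scene. Friction and masses are not known exactly. Their poses are not given: they have to be found in the camera images.
- long_bar: the bar to roll: plain solid steel cylinder, diameter 40 mm, length 90 mm, 0.6 to 0.95 kg, loose. Origin at its middle on the axis, 20 mm above the plate's top (bar's top 48 mm above the bench). Its y axis is the cylinder's axis; x and z turn as it rolls, z up at the start. It rolls with slight resistance: left alone at 30 mm/s it stops in about 2 mm
- short_bar: same steel and diameter 40 mm but 60 mm long, at least 15 mm from the long one's end; to be left alone. Origin and axes as for long_bar. Which lies left or right varies; both start about 0.5 mm off the stop bar. A fingertip set on a bar's top with a few newtons and moved sideways rolls it without slip; the bar's axis moves half as far as the fingertip
- base_plate: fixed flat dark steel plate on the bench, 210 mm along its x, 240 mm along its y, 8 mm thick; origin at the centre of its underside, on the bench top. Its x axis points from the stop bar towards the line, roughly away from the robot (it is turned by up to 0.25 rad)
- stop_bar: fixed dark rectangular steel bar, 18 mm along x, 235 mm along y, 35 mm high, on the plate along its near edge; its top is 43 mm above the bench. Origin at the centre of its underside, axes parallel to the plate's
- line: straight white soapstone line drawn flat on the plate, 5 mm wide, 226 mm long along its y axis, parallel to the stop bar. Origin at its middle on the plate's top. Its x axis points away from the stop bar. It lies 50 to 105 mm from where the bars' axes start
- nut: loose M16 nut, 24x27x13 mm, lying on the plate near its far edge, beyond the line; a bystander. Origin at the centre of its underside
- chisel: loose cold chisel, 21x179x16 mm, lying on the bench on the robot's side of the vice; a bystander. Origin at the centre of its underside
- nozzle: loose copper gas nozzle, diameter 25 mm, 68 mm tall, standing on the bench to the right of the plate; a bystander. Origin at the centre of its underside
- pliers: loose red-handled pliers, 200x55x14 mm, lying on the bench beyond the plate; a bystander. Origin at the centre of its underside

How it is judged:
On the way:
1. the long bar turns about its axis as it leaves the stop (it rolls, by at least a quarter turn or so) (angle between long_bar's own z axis and vertical above 1.2 rad).
At the end, for the whole second after the job is handed in: the long bar lies on the plate at rest with its axis within 5 mm of the middle of the white line and within 0.12 rad of its direction, its middle within 85 mm of the line's middle along the line; the short bar is within 10 mm of its start, nut, chisel, nozzle and pliers within 20 mm of theirs (x of long_bar in the frame of line between -0.005 and 0.005 m and y of long_bar in the frame of line between -0.085 and 0.085 m and z of long_bar in the frame of line between 0.016 and 0.024 m and angle between the y axis of long_bar and the y axis of line, either way round below 0.12 rad and linear speed of long_bar below 0.01 m/s and distance of short_bar from where it was at the start of the episode below 0.01 m and distance of each of nut, chisel, nozzle, pliers from where it was at the start of the episode below 0.02 m); the robot touches nothing.
It fails at once if a round bar is lifted off the plate (8 mm or more) (z of any of long_bar, short_bar in the frame of line above 0.028 m).
It fails at once if the long bar rolls off the plate (z of long_bar in the frame of line below 0.01 m).
It fails at once if the short bar is moved by more than 20 mm (distance of short_bar from where it was at the start of the episode above 0.02 m).
It fails at once if the nut, chisel, nozzle or pliers are moved by more than 30 mm (distance of any of nut, chisel, nozzle, pliers from where it was at the start of the episode above 0.03 m).
It also fails if it takes over 61 s, if anything falls off the work surface, if the arm or the gripper's body presses on something with over 40 N, if the wrist force passes 120 N, or if a joint passes its speed limit or range.

## Working session

There is one attempt and no reset: what is moved stays moved. The work goes in short steps, Python scripts to look and compute and a shell command to move; the robot and the scene stay as the last step left them, time stands still between calls to the robot, and variables do not carry over. Pictures are saved under pics/ and viewed, at most 10 in all, crops included, and the job is handed in when it is done.

```bash
ls; mkdir -p pics; cat > h.py <<'E'
import numpy as np, cv2
from scipy.spatial.transform import Rotation as R
from plant import robot, optics, close_job, models
def pts(cam, depth, mask):
    i=optics.camera_info(cam); K=np.array(i["camera_matrix"]); V=np.array(i["view"])
    v,u=np.nonzero(mask&(depth>0)); d=depth[v,u]
    p=np.c_[(u-K[0,2])/K[0,0]*d,(v-K[1,2])/K[1,1]*d,d]
    return (p-V[:3,3])@V[:3,:3]
def save(n,im): cv2.imwrite(f"pics/{n}.png",im[:,:,::-1])
E
python3 - <<'E'
from h import *
s=robot.read_state(); print({k:np.round(v,3).tolist() for k,v in s.items()})
im,d=optics.read_camera("top"); save("top1",im)
for n in ["long_bar","short_bar","stop_bar","line","base_plate","nut"]:
    for r in models.masks_of("top",n)[:2]:
        p=pts("top",d,r["region"])
        if len(p)<10: continue
        m=np.median(p,0); q=p[:,:2]-p[:,:2].mean(0); w,v=np.linalg.eigh(q.T@q)
        b,si,a=cv2.minAreaRect(p[:,:2].astype(np.float32)*1000)
        print(n,round(r["p"],2),len(p),m.round(4),"axis",v[:,1].round(3),"rect",np.round(b,1),np.round(si,1),round(a,1),"z",np.percentile(p[:,2],[5,95]).round(4))
E
```

```text
pics
{'t': 0.0, 'q': [1.176, 0.131, 1.489, 0.0, 1.523, -0.085], 'dq': [0.001, 0.0, -0.0, 0.002, -0.0, -0.001], 'joint_torque': [-0.001, -55.983, -49.177, 0.077, 0.035, -0.0], 'tool_pos': [0.183, 0.571, 0.235], 'orientation': [-0.485, -3.104, 0.003], 'force': [-0.153, 0.832, 0.327], 'wrist_torque': [0.005, 0.018, -0.021], 'gripper_force': 0.0, 'opening': 0.093}
long_bar 0.63 937 [0.4407 0.0979 0.0446] axis [-0.096  0.995] rect [441.6 102.3] [46.2 96.2] 5.7 z [0.0261 0.0497]
short_bar 0.55 569 [ 0.4509 -0.0019  0.0451] axis [-0.114  0.993] rect [452.2  -1.1] [41.1 61.7] 5.7 z [0.033  0.0497]
stop_bar 0.95 1027 [0.4171 0.0499 0.0432] axis [-0.096  0.995] rect [416.9  50.6] [ 21.5 242.2] 5.5 z [0.0401 0.0463]
line 0.8 24 [0.5297 0.0319 0.0088] axis [-0.102  0.995] rect [525.9  66. ] [  4.1 105.5] 6.8 z [0.0062 0.0108]
base_plate 0.93 9669 [0.5203 0.0526 0.0087] axis [-0.043  0.999] rect [510.6  56. ] [215.2 245.3] 5.9 z [0.0052 0.0435]
nut 0.64 119 [0.5925 0.112  0.0196] axis [-0.773 -0.634] rect [592.5 112.6] [25.  25.4] 15.4 z [0.0071 0.0234]
nut 0.5 195 [0.5244 0.1015 0.009 ] axis [-0.095  0.995] rect [527.9  60.5] [  9.7 210.4] 6.1 z [0.0059 0.0119]
```

View pics/top1.png

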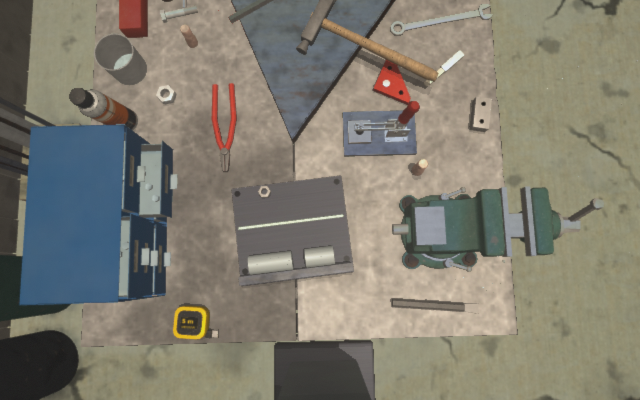

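```bash
python3 - <<'E'
from h import *
s=robot.read_state(); print(R.from_rotvec(s["orientation"]).as_matrix().round(3))
i=optics.camera_info("wrist"); V=np.array(i["view"]); print("cam pos", -V[:3,:3].T@V[:3,3], V[:3,:3].round(3), i["camera_matrix"])
i=optics.camera_info("scene"); V=np.array(i["view"]); print("scene pos", -V[:3,:3].T@V[:3,3])
E
```

```text
[[-0.952  0.305 -0.   ]
 [ 0.305  0.952 -0.   ]
 [ 0.    -0.    -1.   ]]
cam pos [0.12031963 0.58985759 0.3842197 ] [[ 0.305  0.952 -0.001]
 [ 0.925 -0.296  0.238]
 [ 0.227 -0.074 -0.971]] [[296.81918501   0.         318.53886683]
 [  0.         296.81918501 197.29475035]
 [  0.           0.           1.        ]]
scene pos [0.20006525 0.43962482 0.71583706]
```

```bash
python3 - <<'E'
from h import *
im,d=optics.read_camera("top")
m=np.zeros(d.shape,bool); m[100:330,0:185]=1
p=pts("top",d,m); h=p[p[:,2]>0.1]
print("tall: min",h.min(0).round(3),"max",h.max(0).round(3))
h=p[p[:,2]>0.03]; h=h[(h[:,1]<.4)]; print(h.min(0).round(3),h.max(0).round(3))
E
```

```text
tall: min [0.379 0.274 0.1  ] max [0.773 0.486 0.243]
[0.312 0.273 0.03 ] [0.777 0.4   0.243]
```

```bash
python3 -m inch '{"travel":[[-0.02,0,-0.035],[-0.03,-0.03,-0.06],[-0.06,-0.06,-0.07],[-0.09,-0.09,-0.07],[-0.12,-0.12,-0.07],[-0.15,-0.145,-0.07],[-0.18,-0.17,-0.07],[-0.21,-0.195,-0.07],[-0.24,-0.22,-0.07],[-0.27,-0.245,-0.07]],"spin":[-0.04,-0.08,-0.12,-0.16,-0.2,-0.24,-0.28,-0.32,-0.36,-0.4]}' 0.55 10
python3 - <<'E'
from h import *
s=robot.read_state();M=R.from_rotvec(s["orientation"]).as_matrix();print(M.round(3),s["opening"],s["tool_pos"])
print((M.T@(np.array([0.46,0.085,0.236])-s["tool_pos"])).round(4), s["q"])
E
```

```text
t: 1.23
tool_pos: [0.3659, 0.2541, 0.306]
orientation: [-0.145, 3.137, 0.001]
force: [1.1, 0.3, -0.3]
opening: 0.0422
gripper_force: 0.0
[[-0.996 -0.092  0.001]
 [-0.092  0.996  0.   ]
 [-0.001  0.    -1.   ]] 0.04223497673419825 [0.36591991 0.25409388 0.30596381]
[-0.078  -0.1771  0.07  ] [ 4.91777358e-01 -3.15789882e-01  1.78027053e+00 -6.90058205e-06
  1.67612347e+00 -1.17145111e+00]
```

```bash
python3 -m inch '{"travel":[[-0.01,-0.035,0],[-0.02,-0.07,0.01],[-0.03,-0.1,0.02],[-0.045,-0.13,0.04],[-0.06,-0.155,0.05],[-0.07,-0.177,0.07],[-0.07,-0.177,0.07],[-0.07,-0.177,0.07]],"spin":[0,0,0,0,0,0,0,0]}'
cat >> h.py <<'E'
def look(tag):
    s=robot.read_state(); im,d=optics.read_camera("wrist"); save(tag,im)
    t=s["tool_pos"]; M=R.from_rotvec(s["orientation"]).as_matrix()
    allp=pts("wrist",d,np.ones(d.shape,bool))
    n={}
    for k in ["line","long_bar","stop_bar","short_bar"]:
        for r in models.masks_of("wrist",k)[:2]:
            p=pts("wrist",d,r["region"])
            if len(p)<30: print(k,"few"); continue
            if k=="line": p=p[abs(p[:,2]-.008)<.006]
            elif k!="stop_bar": p=p[p[:,2]>.03]
            else: p=p[abs(p[:,2]-.043)<.005]
            if len(p)<30: print(k,"few"); continue
            b,si,a=cv2.minAreaRect(p[:,:2].astype(np.float32)*1000)
            vx,vy,x0,y0=cv2.fitLine(p[:,:2].astype(np.float32),cv2.DIST_HUBER,0,.001,.001).ravel()
            if vy<0: vx,vy=-vx,-vy
            print(k,round(r["p"],2),len(p),"rect",np.round(b,1),np.round(si,1),round(a,2),"fit",np.round([x0,y0],4),"ang",round(-np.degrees(np.arctan(vx/vy)),2),"z",np.percentile(p[:,2],[5,50,98]).round(4))
    print("tcp",t.round(4),"yaw",np.degrees(np.arctan2(M[1,1],M[0,1]))-90, "F",s["force"].round(1),"t",s["t"],"op",s["opening"])
E
python3 -c "
from h import *
look('w1')"
```

```text
t: 1.9
tool_pos: [0.4505, 0.0848, 0.2344]
orientation: [0.137, -3.136, -0.0]
force: [0.2, 0.5, 0.7]
opening: 0.0421
gripper_force: 0.0
line 0.63 388 rect [531.4  42.5] [  8.2 190.5] 6.09 fit [0.5306 0.0476] ang 5.65 z [0.0093 0.0105 0.0119]
long_bar 0.86 2464 rect [442.9  99.9] [39.3 90. ] 5.91 fit [0.4416 0.0998] ang 5.21 z [0.0382 0.0473 0.0507]
stop_bar 0.55 3309 rect [419.8  47.3] [ 18.2 234.9] 5.76 fit [0.4194 0.048 ] ang 5.72 z [0.0436 0.045  0.0466]
short_bar 0.82 1705 rect [452.9  -0.8] [39.4 60.1] 4.93 fit [4.522e-01 3.000e-04] ang 4.27 z [0.0376 0.0473 0.0508]
short_bar 0.63 3553 rect [439.2  49.3] [ 57.1 234.9] 5.79 fit [0.4184 0.057 ] ang 5.45 z [0.0402 0.045  0.0484]
tcp [0.4505 0.0848 0.2344] yaw 5.011900615031152 F [0.2 0.5 0.7] t 1.9 op 0.04212705173543302
```

View pics/w1.png

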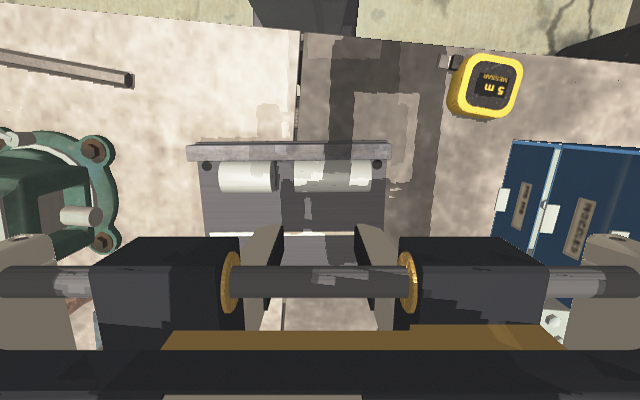

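```bash
python3 -m inch '{"travel":[[0.005,0.01,0.03],[0.01,0.016,0.06],[0.0107,0.016,0.09],[0.0107,0.016,0.12],[0.0107,0.016,0.145],[0.0107,0.016,0.16],[0.0107,0.016,0.163],[0.0107,0.016,0.165],[0.0107,0.016,0.1665]],"spin":[-0.013,-0.013,-0.013,-0.013,-0.013,-0.013,-0.013,-0.013,-0.013]}'
python3 -m inch '{"travel":[[0,0,0.0007],[0,0,0.0014],[0,0,0.0014]],"spin":[0,0,0]}'
```

```text
t: 2.9
tool_pos: [0.4398, 0.1013, 0.0704]
orientation: [-0.163, 3.135, 0.0]
force: [-0.8, -0.6, 0.6]
opening: 0.042
gripper_force: 0.0
t: 3.15
tool_pos: [0.4397, 0.1009, 0.0688]
orientation: [-0.162, 3.136, 0.0]
force: [-0.5, 0.1, -0.5]
opening: 0.0418
gripper_force: 0.0
```

```bash
for i in 1 2 ; do python3 -m inch '{"travel":[[0,0,0.001],[0,0,0.0015],[0,0,0.0015]],"spin":[0,0,0]}' | grep -E "tool_pos|force:" ; done
```

```text
tool_pos: [0.439, 0.1008, 0.0663]
force: [0.2, 0.3, -0.2]
gripper_force: 0.0
tool_pos: [0.4394, 0.1008, 0.0652]
force: [0.1, 0.0, 3.1]
gripper_force: 1.5
```

```bash
python3 -m inch '{"travel":[[0,0,0.0005],[-0.003,0,0.0005],[-0.006,0,0.0005],[-0.009,0,0.0005],[-0.012,0,0.0005],[-0.015,0,0.0005],[-0.018,0,0.0005],[-0.02,0,0.0005],[-0.022,0,0.0005],[-0.022,0,0.0005]],"spin":[0,0,0,0,0,0,0,0,0,0]}'
```

```text
t: 4.48
tool_pos: [0.462, 0.103, 0.0651]
orientation: [-0.162, 3.136, -0.0]
force: [0.2, -0.3, 6.7]
opening: 0.0418
gripper_force: 3.2
```

```bash
python3 -m inch '{"travel":[[0,0,-0.003],[0,0,-0.03],[0.02,0,-0.06],[0.04,0,-0.09],[0.05,0,-0.11],[0.05,0,-0.11],[0.05,0,-0.11]],"spin":[0,0,0,0,0,0,0]}' | grep tool_pos
python3 -c "
from h import *
look('w2')"
```

```text
tool_pos: [0.4117, 0.0981, 0.1755]
long_bar 0.8 2610 rect [434.4  97.2] [65.9 89.9] 6.55 fit [0.4444 0.0991] ang 2.34 z [0.0324 0.0419 0.0455]
stop_bar 0.61 4213 rect [415.6  45.5] [ 18.3 233.7] 5.41 fit [0.4153 0.045 ] ang 5.57 z [0.0387 0.0399 0.0413]
short_bar 0.58 2140 rect [433.2  26.3] [ 55.7 131.4] 29.0 fit [0.4452 0.0012] ang 5.77 z [0.0333 0.0422 0.0454]
tcp [0.4117 0.0981 0.1755] yaw 5.921203017256431 F [0.6 0.2 0.5] t 5.0667 op 0.0418445451551892
```

```bash
cat >> h.py <<'E'
from scipy.optimize import least_squares
def bars(tag, du=0):
    s=robot.read_state(); im,d=optics.read_camera("wrist"); save(tag,im)
    P=pts("wrist",d,np.ones(d.shape,bool)); C=im[d>0]; a=np.radians(5.75)
    u=P[:,0]*np.cos(a)+P[:,1]*np.sin(a); v=-P[:,0]*np.sin(a)+P[:,1]*np.cos(a); z=P[:,2]
    fl=(u>.40)&(u<.62)&(v>-.1)&(v<.13)&(abs(z-.008)<.006); zp=np.median(z[fl])-.008
    z=z-zp
    for nm,v0,v1 in [("long",.0154,.0954),("short",-.062,-.022)]:
        for u0 in np.arange(.44,.56,.01):   # seed at highest strip
            pass
        m=(v>v0)&(v<v1)&(z>.0345)&(z<.052)&(u>.437)&(u<.57)
        if m.sum()<40: print(nm,"few"); continue
        uu,vv,zz=u[m],v[m],z[m]
        f=lambda x:(np.hypot(uu-x[0]-x[1]*(vv-.055),zz-x[2])-.02)*1000
        r=least_squares(f,[np.median(uu),0,.028],loss="soft_l1")
        ends=v[(abs(u-r.x[0])<.008)&(z>.040)&(z<.053)&(v>-.1)&(v<.13)]
        print(nm,"u",r.x[0].round(4),"dang(deg)",-np.degrees(r.x[1]).round(2),"z",r.x[2].round(4),"res mm",np.abs(r.fun).mean().round(2),m.sum())
    m=(z>.039)&(z<.047)&(u>.40)&(u<.436)&(v>-.07)&(v<.1)
    if m.sum()>50: print("stop u",((np.percentile(u[m],2)+np.percentile(u[m],98))/2).round(4),m.sum())
    g=C.astype(int).min(1); m=(u>.50)&(u<.56)&(abs(z-.008)<.006)&(v>-.1)&(v<.14)
    if m.sum()>50:
        w=m&(g>(np.median(g[m])+60)); 
        if w.sum()>20:
            k=np.polyfit(v[w]-.055,u[w],1,w=np.ones(w.sum())); print("line u at v=.055",k[1].round(4),"ang",-np.degrees(k[0]).round(2),w.sum(),"std",(u[w]-np.polyval(k,v[w]-.055)).std().round(4),"v",v[w].min().round(3),v[w].max().round(3))
    t=s["tool_pos"]; print("tcp u",(t[0]*np.cos(a)+t[1]*np.sin(a)).round(4),"v",(-t[0]*np.sin(a)+t[1]*np.cos(a)).round(4),"z",t[2].round(4),"zp",zp.round(4),"t",s["t"])
E
python3 -c "
from h import *
bars('w3')"
```

```text
long u 0.4613 dang(deg) -0.24 z 0.0277 res mm 0.49 2426
short u 0.4505 dang(deg) -0.34 z 0.0277 res mm 0.53 949
stop u 0.4233 3425
tcp u 0.4181 v 0.0562 z 0.1726 zp 0.0 t 5.3167
```

```bash
python3 -m inch '{"travel":[[-0.02,0,0.03],[-0.037,0,0.06],[-0.037,0,0.085],[-0.037,0,0.1],[-0.037,0,0.105],[-0.037,0,0.108],[-0.037,0,0.1095],[-0.037,0,0.11]],"spin":[0,0,0,0,0,0,0,0]}' | grep -E "tool_pos|^force"
python3 -m inch '{"travel":[[-0.003,0,0],[-0.006,0,0],[-0.009,0,0],[-0.012,0,0],[-0.015,0,0],[-0.018,0,0],[-0.021,0,0],[-0.023,0,0],[-0.024,0,0],[-0.024,0,0]],"spin":[0,0,0,0,0,0,0,0,0,0]}'| grep -E "tool_pos|^force"
python3 -m inch '{"travel":[[0,0,-0.002],[0,0,-0.005],[0.006,0,-0.005],[0.012,0,-0.005],[0.012,0,-0.002],[0.012,0,0],[0.012,0,0]],"spin":[0,0,0,0,0,0,0]}'| grep -E "tool_pos|^force"
```

```text
tool_pos: [0.4488, 0.1017, 0.0651]
force: [0.6, -0.4, 3.9]
tool_pos: [0.473, 0.1041, 0.0651]
force: [0.2, -2.2, 5.7]
tool_pos: [0.4607, 0.1031, 0.0651]
force: [-0.2, 0.8, 4.4]
```

```bash
S='grep -E tool_pos|^force'
python3 -m inch '{"travel":[[-0.003,0,0],[-0.006,0,0],[-0.009,0,0],[-0.012,0,0],[-0.015,0,0],[-0.018,0,0],[-0.02,0,0],[-0.021,0,0],[-0.022,0,0],[-0.022,0,0]],"spin":[0,0,0,0,0,0,0,0,0,0]}'| $S
python3 -m inch '{"travel":[[0,0,-0.002],[0,0,-0.005],[0.006,0,-0.005],[0.012,0,-0.005],[0.012,0,-0.002],[0.012,0,0],[0.012,0,0]],"spin":[0,0,0,0,0,0,0]}'| $S
python3 -m inch '{"travel":[[-0.003,0,0],[-0.006,0,0],[-0.009,0,0],[-0.012,0,0],[-0.015,0,0],[-0.018,0,0],[-0.02,0,0],[-0.021,0,0],[-0.022,0,0],[-0.022,0,0]],"spin":[0,0,0,0,0,0,0,0,0,0]}'| $S
python3 -m inch '{"travel":[[0,0,-0.003],[0,0,-0.03],[0.02,0,-0.06],[0.04,0,-0.09],[0.06,0,-0.11],[0.07,0,-0.11],[0.07,0,-0.11],[0.07,0,-0.11],[0.07,0,-0.11]],"spin":[0,0,0,0,0,0,0,0,0]}' | $S
python3 -c "
from h import *
bars('w4')"
```

```text
tool_pos: [0.4828, 0.1053, 0.0651]
force: [-0.1, -0.2, 6.9]
tool_pos: [0.4706, 0.1041, 0.065]
force: [-0.5, -0.4, 4.7]
tool_pos: [0.4928, 0.1063, 0.0651]
force: [0.2, -0.9, 6.7]
tool_pos: [0.4219, 0.099, 0.1733]
force: [0.1, 0.1, -0.6]
long u 0.4987 dang(deg) -0.21 z 0.0277 res mm 0.51 1806
short u 0.4503 dang(deg) -0.32 z 0.0278 res mm 0.49 1117
stop u 0.4231 3482
tcp u 0.4297 v 0.0562 z 0.1733 zp -0.0004 t 10.45
```

```bash
S='grep -E tool_pos|^force'
python3 -m inch '{"travel":[[-0.03,0,0.02],[-0.055,0,0.05],[-0.063,0,0.08],[-0.063,0,0.1],[-0.063,0,0.105],[-0.063,0,0.108],[-0.063,0,0.1095],[-0.063,0,0.11]],"spin":[0,0,0,0,0,0,0,0]}' | $S
python3 -m inch '{"travel":[[-0.003,0,0],[-0.006,0,0],[-0.009,0,0],[-0.012,0,0],[-0.015,0,0],[-0.018,0,0],[-0.02,0,0],[-0.021,0,0],[-0.022,0,0],[-0.022,0,0]],"spin":[0,0,0,0,0,0,0,0,0,0]}'| $S
python3 -m inch '{"travel":[[0,0,-0.002],[0,0,-0.005],[0.005,0,-0.005],[0.011,0,-0.005],[0.011,0,-0.002],[0.011,0,0],[0.011,0,0]],"spin":[0,0,0,0,0,0,0]}'| $S
python3 -m inch '{"travel":[[-0.003,0,0],[-0.006,0,0],[-0.009,0,0],[-0.012,0,0],[-0.015,0,0],[-0.018,0,0],[-0.02,0,0],[-0.021,0,0],[-0.022,0,0],[-0.022,0,0]],"spin":[0,0,0,0,0,0,0,0,0,0]}'| $S
python3 -m inch '{"travel":[[0,0,-0.003],[0,0,-0.03],[0.02,0,-0.06],[0.04,0,-0.09],[0.06,0,-0.12],[0.08,0,-0.14],[0.09,0,-0.16],[0.09,0,-0.16],[0.09,0,-0.16],[0.09,0,-0.16]],"spin":[0,0,0,0,0,0,0,0,0,0]}' | $S
python3 -c "
from h import *
bars('w5')"
```

```text
tool_pos: [0.486, 0.1055, 0.0651]
force: [0.5, -1.4, 8.8]
tool_pos: [0.5078, 0.1076, 0.0651]
force: [0.1, -1.6, 6.8]
tool_pos: [0.4965, 0.1068, 0.0651]
force: [0.6, 0.3, 5.4]
tool_pos: [0.5185, 0.109, 0.0651]
force: [0.2, -1.3, 6.9]
tool_pos: [0.4278, 0.0997, 0.2232]
force: [-0.4, -0.4, -0.6]
long u 0.5225 dang(deg) -0.3 z 0.0276 res mm 0.54 1775
short u 0.4496 dang(deg) -0.23 z 0.0278 res mm 0.47 865
stop u 0.423 2602
tcp u 0.4357 v 0.0563 z 0.2232 zp -0.0008 t 14.25
```

View pics/w5.png

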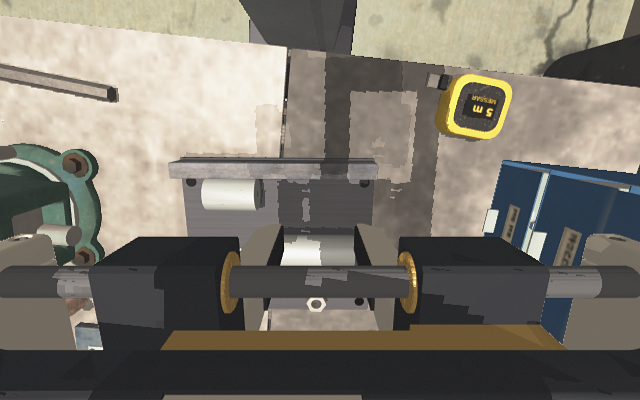

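```bash
python3 -m inch '{"travel":[[0.02,0,-0.02],[0.04,0,-0.04],[0.05,0,-0.06],[0.05,0,-0.06],[0.05,0,-0.06],[0.05,0,-0.06]],"spin":[0,0,0,0,0,0]}' | grep tool
python3 -c "
from h import *
bars('w6')
look('w6b')
im,d=optics.read_camera('top');save('top2',cv2.resize(im[150:310,200:390],None,fx=4,fy=3.75,interpolation=cv2.INTER_CUBIC))
for n in ['long_bar','line','stop_bar']:
    for r in models.masks_of('top',n)[:1]:
        p=pts('top',d,r['region']);
        if len(p)>20: b,si,a=cv2.minAreaRect(p[:,:2].astype(np.float32)*1000);print(n,len(p),b,si,a)
"
```

```text
tool_pos: [0.3783, 0.0945, 0.2825]
long u 0.5229 dang(deg) -0.36 z 0.0279 res mm 0.59 511
short u 0.4492 dang(deg) 0.17 z 0.0277 res mm 0.55 525
stop u 0.4231 1762
line u at v=.055 0.5296 ang -0.17 33 std 0.0012 v -0.005 0.115
tcp u 0.3858 v 0.0561 z 0.2825 zp -0.0005 t 14.8
long_bar 0.67 2727 rect [418.5  50.4] [231.  150.4] 71.39 fit [0.4174 0.0232] ang 5.72 z [0.0349 0.0432 0.2952]
long_bar 0.66 682 rect [500.1 103.5] [10.8 89.6] 5.47 fit [0.4985 0.1116] ang 6.19 z [0.0315 0.0401 0.0458]
stop_bar 0.83 2330 rect [418.1  45.3] [ 18.7 234.1] 5.44 fit [0.4192 0.0258] ang 5.66 z [0.0417 0.0436 0.0451]
stop_bar 0.52 464 rect [501.3 103.2] [ 8.9 88.9] 5.47 fit [0.5007 0.1102] ang 5.86 z [0.0387 0.0426 0.0464]
short_bar 0.7 1084 rect [429.9  22.2] [ 51.1 131. ] 35.65 fit [ 0.4485 -0.0035] ang 13.99 z [0.0373 0.0465 0.0497]
tcp [0.3781 0.0944 0.2822] yaw 5.901609915756467 F [ 0.8 -0.9 -0.1] t 14.85 op 0.04177868861245337
long_bar 836 (515.1564331054688, 105.58722686767578) (42.32727813720703, 91.25012969970703) 5.490886688232422
line 87 (527.6001586914062, 57.369258880615234) (4.969667434692383, 221.79603576660156) 5.505795001983643
stop_bar 432 (420.72479248046875, 10.389236450195312) (17.286788940429688, 159.8144073486328) 5.464433670043945
```

View pics/w6.png

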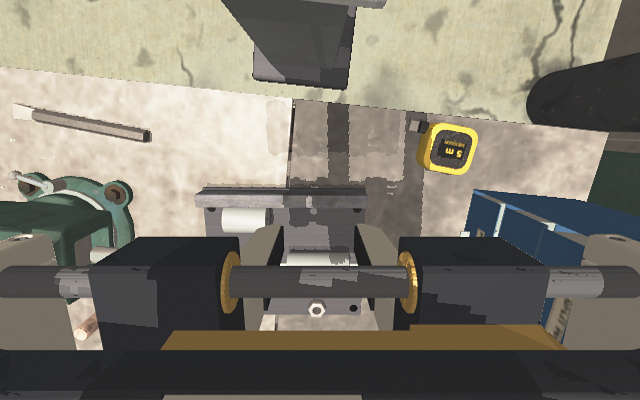

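View pics/top2.png

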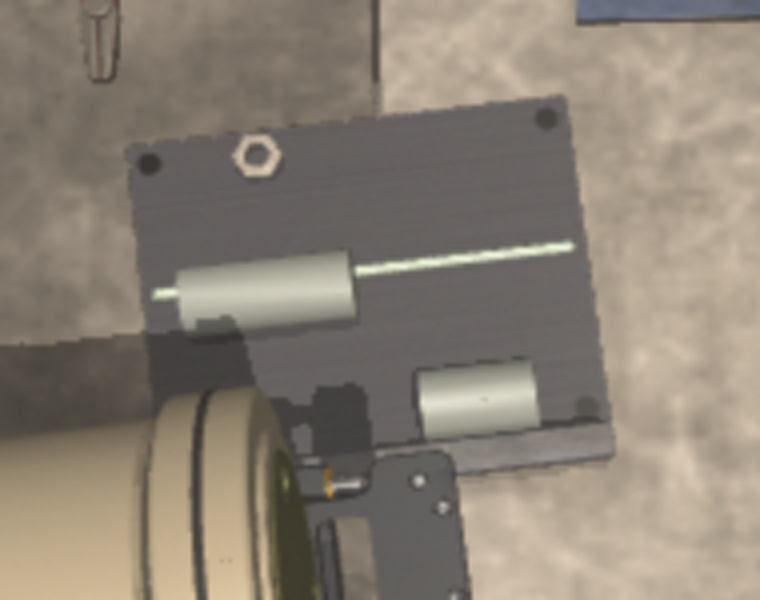

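```bash
S='grep -E tool_pos|^force'
python3 -m inch '{"travel":[[-0.03,0,0.02],[-0.06,0,0.04],[-0.09,0,0.07],[-0.12,0,0.1],[-0.1315,0,0.13],[-0.1315,0,0.16],[-0.1315,0,0.185],[-0.1315,0,0.205],[-0.1315,0,0.212],[-0.1315,0,0.214]],"spin":[0,0,0,0,0,0,0,0,0,0]}' | $S
python3 -m inch '{"travel":[[0,0,0.002],[0,0,0.004],[0,0,0.0055],[0,0,0.006],[0,0,0.006]],"spin":[0,0,0,0,0]}' | $S
python3 -m inch '{"travel":[[-0.002,0,0],[-0.004,0,0],[-0.006,0,0],[-0.008,0,0],[-0.01,0,0],[-0.012,0,0],[-0.014,0,0],[-0.015,0,0],[-0.016,0,0],[-0.016,0,0]],"spin":[0,0,0,0,0,0,0,0,0,0]}'| $S
python3 -m inch '{"travel":[[0,0,0],[0,0,-0.003],[0,0,-0.03],[0.02,0,-0.06],[0.05,0,-0.09],[0.08,0,-0.12],[0.11,0,-0.15],[0.13,0,-0.18],[0.13,0,-0.2],[0.13,0,-0.2]],"spin":[0,0,0,0,0,0,0,0,0,0]}' | $S
cat >> h.py <<'E'
def top(tag):
    im,d=optics.read_camera("top"); save(tag,cv2.resize(im[150:310,200:390],None,fx=4,fy=3.75,interpolation=cv2.INTER_CUBIC))
    i=optics.camera_info("top"); K=np.array(i["camera_matrix"]); V=np.array(i["view"]); Rt=V[:3,:3]; o=-Rt.T@V[:3,3]
    g=im.astype(float).min(2); a=np.radians(5.6); U=np.array([np.cos(a),np.sin(a),0]); W=np.array([-np.sin(a),np.cos(a),0])
    def samp(u,v,z):
        p=U*u[...,None]+W*v[...,None]+np.array([0,0,z]); c=p@Rt.T+V[:3,3]; q=c@K.T
        return cv2.remap(g.astype(np.float32),(q[...,0]/q[...,2]).astype(np.float32),(q[...,1]/q[...,2]).astype(np.float32),cv2.INTER_LINEAR)
    uu=np.arange(.515,.548,.00025); lu=[];lv=[]
    for v in np.arange(-.07,.17,.003):
        s=samp(uu,np.full(uu.shape,v),.008); b=np.median(s); w=np.clip(s-b-25,0,None)
        if s.max()>b+60 and (w>0).sum()*.25<12: lu.append((w*uu).sum()/w.sum()); lv.append(v)
    lu=np.array(lu);lv=np.array(lv);k=np.polyfit(lv-.055,lu,1)
    print("line u@.055",k[1].round(4),"slope deg",-np.degrees(k[0]).round(2),len(lu),"res",np.std(lu-np.polyval(k,lv-.055)).round(5),"cam",o.round(3))
    P=pts("top",d,np.ones(d.shape,bool)); u=P@U;v=P@W;z=P[:,2]
    fl=(u>.46)&(u<.62)&(v>-.06)&(v<.17)&(z<.015)&(z>0); z=z-np.median(z[fl])+.008
    m=(v>.015)&(v<.095)&(z>.034)&(z<.053)&(u>.5)&(u<.56)
    f=lambda x:(np.hypot(u[m]-x[0]-x[1]*(v[m]-.055),z[m]-x[2])-.02)*1000
    r=least_squares(f,[np.median(u[m]),0,.028],loss="soft_l1"); print("bar u",r.x[0].round(4),"slope deg",-np.degrees(r.x[1]).round(2),"z",r.x[2].round(4),m.sum(),np.abs(r.fun).mean().round(2))
E
python3 -c "
from h import *
top('top3')"
```

```text
tool_pos: [0.5076, 0.1079, 0.0684]
force: [0.6, -1.5, -0.4]
tool_pos: [0.5097, 0.1081, 0.0652]
force: [0.8, -0.7, 1.4]
tool_pos: [0.5261, 0.1098, 0.0651]
force: [-0.9, -1.0, 6.1]
tool_pos: [0.397, 0.0966, 0.2698]
force: [-0.1, -0.7, 0.3]
line u@.055 70.6895 slope deg 0.0 31 res 0.0 cam [ 0.418 -0.011  1.031]
bar u 0.5296 slope deg 0.01 z 0.028 695 1.1
```

View pics/top3.png

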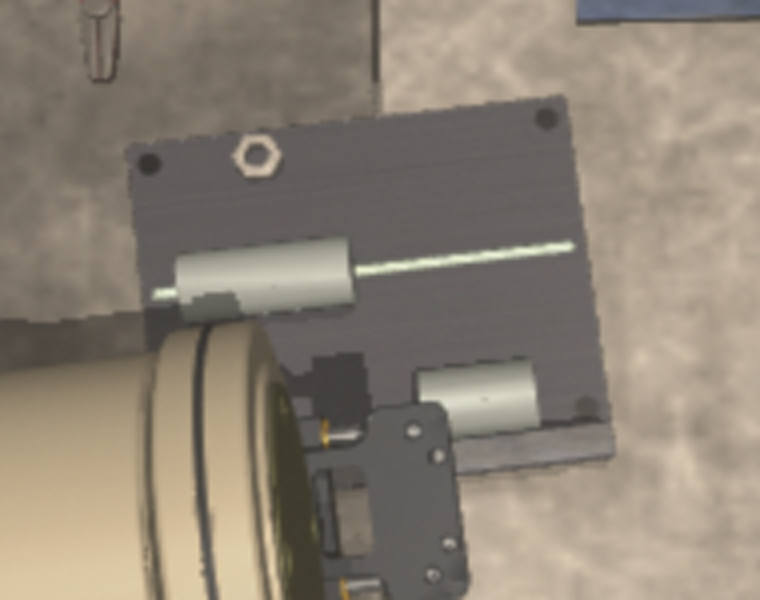

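```bash
sed -i 's/cv2.INTER_LINEAR)$/cv2.INTER_LINEAR).ravel()/' h.py
python3 -c "
from h import *
top('top4')"
```

```text
line u@.055 0.5306 slope deg -0.07 31 res 0.00016 cam [ 0.418 -0.011  1.031]
bar u 0.5297 slope deg -0.23 z 0.028 704 1.15
```

```bash
python3 -c "
from h import *
print(close_job())"
```

```text
the job is handed in; nothing more can be done
None
```

The long bar was rolled onto the white line and handed in: the last top-camera measurement put its axis about 1 mm short of the line's middle and within 0.2° of its direction, the short bar and nut looked undisturbed, and the hand-in returned no verdict.

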